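Select column four on both column-selector valves

ROBOT

A 6-joint arm with a two-finger parallel gripper is mounted at the origin on the work surface. World frame = base frame: x ahead of the robot, y to its left, z up, the work surface at z = 0. Lengths are in m, angles in rad, forces in N, time in s.
With the tool pointing down it reaches from about 0.3 to 0.775 m from the base axis. Payload 14.6 kg.
Tool frame: the origin (TCP) lies on the centre line of the jaws, within the pads' length; the fingertips stand 11 mm ahead of it and the grasp point (between the pads) lies 8 mm behind it; y points along the fingers, x is the direction in which the jaws open and shut, and the axes are right-handed (so a half turn about y gives the same grasp; the last joint's range is limited). The gripper opens to 94 mm and grips with 3 to 60 N. Pads are 16 mm wide; open, the fingers measure 119 mm over their backs; the gripper's body (75 mm by 177 mm) begins 78 mm behind the grasp point.
Start: joints at [-1.324, 0.3, 1.521, -0, 1.321, -0.067], TCP at [0.17, -0.523, 0.216] pointing down, gripper open.
Joint ranges: [-3.03, 3.03], [-0.79, 2.21], [0.23, 2.52], [-1.04, 4.18], [0, 3.07], [-2.55, 2.55]. Speed limits (rad/s): [2.22, 2.22, 2.57, 3.14, 3.14, 3.14].

INTERFACE

Orientations are given as [roll, pitch, yaw] about the fixed x, y, z axes, in that order (R = Rz(yaw) Ry(pitch) Rx(roll)).
In Python, from station import ctrl, imaging gives the robot as it stands. The module is installed in compiled form; this text tells all that it offers.
- The arm moves only by the tool apply_moves, never from a script. Its argument "deltas" is a list of rows, each an object with "dp": the shift along the tool's x, y, z in m, a list of three; "roll": the turn about the tool's y in rad; "grip": the closure, from -1 (fully open) to 1 (shut). In form: [{"dp": [tx, ty, tz], "roll": roll, "grip": grip}, ...]. A call has 1 to 10 rows; each row shifts and turns the commanded pose from where the row before left it, along the tool's axes as they then stand; what a row does not reach is not made up. A row lasts 1/8 s, in which the tool goes at most 62.5 mm and 10.7 degrees, less where a joint would pass 70% of its speed; a pose out of reach is approached as far as the arm can. A call with a gripper value outside its range is refused whole. The fingers move at their own pace and stop on an object; "newtons" is the grip in N (left out, the last holds). Time passes only in rows, so rows that do not move let the fingers close. It gives the time, the measured TCP pose, the force and the opening at its end, in the units of the state.
- ctrl.get_obs(): the state, without advancing time (a new reading comes with each control period).
- imaging.camera(name): name is "scene" or "top" or "wrist"; returns the picture (400x640x3 uint8, blue, green, red); there is no depth.
- imaging.camera_info(name): a dict with "K" (3x3 intrinsics, pixels), "D" ([k1, k2, p1, p2, k3] as OpenCV has them; the pictures are not rectified), "world_from_camera" (4x4, takes a point from camera to world coordinates). Camera axes: x right, y down, z forward; pixel columns grow to the right and rows downward; lengths in m; the calibration is good to about 2 mm. A picture is of the moment at which its call begins: read the wrist's pose just before it. camera_info takes no time and is no camera call; for the wrist camera it gives the pose at the moment of the call.
- ctrl.hand_in(): hands the job in, once; it reports no verdict.
The state is a dict: "time_s": time; "qpos": joint angles; "joint_vel": joint speeds; "tau": joint torques, N m; "ee_pos": TCP position; "eef_rot": TCP orientation; "force": force on the tool from outside, world axes, zero at the start; "moment": the same for the moment, N m; "grip_width": finger opening in m.
Only numpy, scipy, OpenCV 4.12 (cv2) and the standard library are available. Lean on these libraries where they do the work, as an engineer would, in place of code of your own. Each camera call takes 0.05 s, during which the arm holds its last target. There are 200 camera calls.

TASK

Column four is wanted next, so both selector valves on the column-switching stand, the inlet and the outlet, have to stand at the label with four dots. Push each valve's upright tab round with the fingers, click by click, until its pointer rests in the four-dot click; do not take a tab between the fingers. Leave the vials, tools and bottles standing around where they are.

Things in the scene. Friction and masses are not known exactly. Their poses are not given: they have to be found in the camera images.
- stand: Column-switching stand fixed to the bench: aluminium base plate 210 (x) x 380 (y) x 10 mm, six steel columns lying across its middle (up to 40 mm high), a round selector valve at each end: inlet at +y (left, seen from the robot), outlet at -y. Origin: centre of the plate's underside; x points away from the robot when square, z up. Both valve axes are vertical, at x = 0, y = +-120 mm.
- inlet_axis (a point): Centre of the inlet valve's white round index plate, on its upward face, 76 mm above the bench; plate 120 mm across, nothing else stands on it. Axes as the stand's. Labels of 1 to 6 black dots, 53 mm from the axis, 60 deg apart; directions counter-clockwise from the stand's +x: one dot 150 deg, two 90, three 30, four -30, five -90, six -150. A stop pin at -x bars the way from six to one.
- outlet_axis (a point): the same point of the outlet valve, with the same plate, labels and stop
- inlet (a joint): Angle of the inlet pointer, growing clockwise seen from above: 0 at one dot, 1.047 more per dot (four dots = 3.142, six = 5.236); stops at -0.12 and 5.356. Starts between one and three dots. A sprung detent pulls it into the nearest label from nearly half a step away; a push of about 5 N at the tab takes it out of a click, then it jumps ahead into the next.
- outlet (a joint): angle of the outlet pointer, same meaning and behaviour as the inlet's. It starts between five and six dots.
- inlet_tab (a point): Centre of the inlet's upright black tab: a flat blade 14 mm long (radially), 6 mm thick, 26 mm high, 4 to 30 mm above the plate's face; here 40 mm from the axis, 17 mm above the face. x points outward along the pointer, y through the thickness (pushed along -y it turns clockwise), z up. A low bar 6 mm wide joins it to a flat hub 30 mm across; both end 8 mm above the face.
- outlet_tab (a point): the same point on the outlet's tab, of the same shape
- inlet_four (a point): the four-dot label of the inlet valve, on the plate 53 mm from the axis
- outlet_four (a point): the four-dot label of the outlet valve
- vial_a_mid (a point): middle of a small amber vial, 12 mm across, 32 mm high, standing on the front strip of the stand's base plate between the valves
- vial_b_mid (a point): middle of the second such vial, beside the first
- wrench: steel wrench 140 mm long lying on the bench at the front left; origin under its middle
- beaker: glass beaker 70 mm across, 95 mm high, on the bench at the rear right; origin under its centre
- column_box: closed blue column box 242 x 74 x 33 mm lying on the bench on the left; origin under its centre
- solvent_bottle: amber bottle 86 mm across, 190 mm high, on the bench to the right; origin under its centre
- parts_jar: small clear jar 52 mm across, 55 mm high, on the bench at the front right; origin under its centre

How it is judged:
At the end, for the whole second after the job is handed in: both pointers rest in the four-dot click, within 0.1 rad (about 6 deg) of it, with nothing touching them (value of joint inlet between 3.04 and 3.24 rad and value of joint outlet between 3.04 and 3.24 rad).
It fails at once if a valve tab was taken between the fingers ((y of the grasp point in the frame of inlet_tab between -0.004 and 0.004 m and x of the grasp point in the frame of inlet_tab between -0.013 and 0.013 m and z of the grasp point in the frame of inlet_tab between -0.03 and 0.02 m) or (y of the grasp point in the frame of outlet_tab between -0.004 and 0.004 m and x of the grasp point in the frame of outlet_tab between -0.013 and 0.013 m and z of the grasp point in the frame of outlet_tab between -0.03 and 0.02 m)).
It fails at once if a bystander was moved by more than 25 mm or lifted (distance of any of vial_a_mid, vial_b_mid, wrench, beaker, column_box, solvent_bottle, parts_jar from where it was at the start of the episode above 0.025 m).
It fails at once if a bystander was knocked over (angle between any of vial_a_mid, vial_b_mid, wrench, beaker, column_box, solvent_bottle, parts_jar's own z axis and vertical above 0.5 rad).
It also fails if it takes over 64 s, if anything falls off the work surface, if the arm or the gripper's body presses on something with over 40 N, if the wrist force passes 120 N, or if a joint passes its speed limit or range.

## Working session

There is one attempt and no reset: what is moved stays moved. The work goes in short steps, Python scripts to look and compute and a tool call to move; the robot and the scene stay as the last step left them, time stands still between calls to the robot, and variables do not carry over. Pictures are saved under pics/ and viewed, about 8 in all and at most 12, crops included, and the job is handed in when it is done.

Besides the shell and the picture viewer there is one more tool, called after "Request:" by a JSON object that holds its "name" and its "arguments", one argument or row to a line. apply_moves: Moves the arm, as the interface text tells. Its arguments: {"type":"object","properties":{"deltas":{"type":"array"},"newtons":{"type":"number"}},"required":["deltas"]}

```bash
mkdir -p pics
python3 - <<'E'
from station import ctrl, imaging
import cv2,numpy as np
np.set_printoptions(precision=4,suppress=True)
o=ctrl.get_obs();print(o)
for n in("top","scene"):
    cv2.imwrite(f"pics/{n}0.png",imaging.camera(n));i=imaging.camera_info(n);print(n,i["K"],i["D"],i["world_from_camera"])
E
```

```text
{'time_s': 0.0, 'qpos': array([-1.3236,  0.3005,  1.5216, -0.    ,  1.3207, -0.0666]), 'joint_vel': array([-0.0011,  0.0004,  0.0002,  0.0006, -0.0021, -0.0014]), 'tau': array([  0.0026, -53.1798, -35.2729,   0.0709,   0.0244,  -0.0001]), 'ee_pos': array([ 0.1697, -0.5229,  0.2159]), 'eef_rot': array([-1.5708,  0.0011, -1.257 ]), 'force': array([-0.0458,  0.329 , -0.5727]), 'moment': array([-0.0347, -0.0204,  0.0343]), 'grip_width': 0.09417706849291574}
top [[476.5665   0.     319.2423]
 [  0.     476.5665 201.2566]
 [  0.       0.       1.    ]] [-0.1211  0.      0.      0.      0.    ] [[ 0.0263 -0.9953  0.0927  0.3936]
 [-0.9996 -0.0256  0.0092  0.0031]
 [-0.0068 -0.0929 -0.9956  1.3249]
 [ 0.      0.      0.      1.    ]]
scene [[403.3437   0.     323.212 ]
 [  0.     403.3437 200.7902]
 [  0.       0.       1.    ]] [-0.0373  0.      0.      0.      0.    ] [[ 0.2643  0.564  -0.7823  1.3309]
 [ 0.9644 -0.1625  0.2087 -0.2301]
 [-0.0094 -0.8096 -0.5869  0.7161]
 [ 0.      0.      0.      1.    ]]
```

View pics/top0.png

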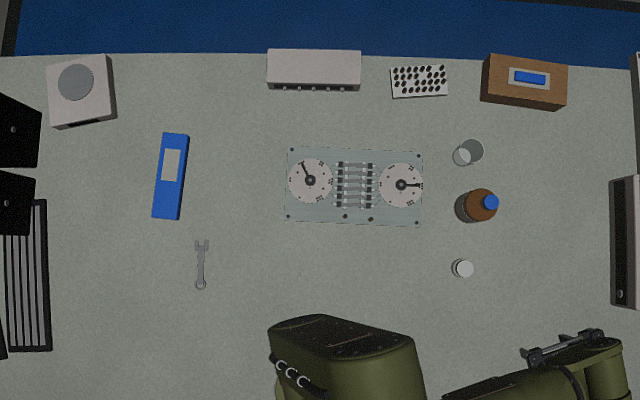

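View pics/scene0.png

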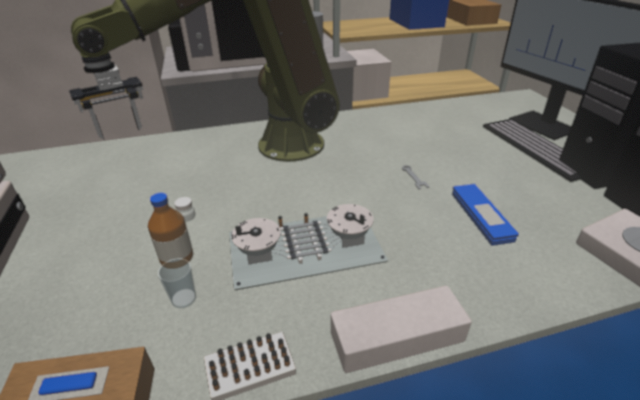

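The top view shows the inlet disc at about (310,181) with its pointer up and slightly left, near three dots. The outlet disc is at (401,185) with its pointer to the right, near five dots. The vials are at (345,216) and (370,219). Next I'll measure these.

```bash
cat > h.py <<'E'
import cv2,numpy as np
np.set_printoptions(precision=4,suppress=True)
def ray(px,z,i):
    u=cv2.undistortPoints(np.array(px,float).reshape(-1,1,2),i["K"],i["D"]).reshape(-1,2)
    T=i["world_from_camera"];d=np.c_[u,np.ones(len(u))]@T[:3,:3].T;c=T[:3,3]
    return (c+d*((z-c[2])/d[:,2])[:,None])[:,:2]
def discs(im):
    hsv=cv2.cvtColor(im,cv2.COLOR_BGR2HSV)
    return hsv
E
python3 - <<'E'
from h import *
from station import imaging
i=imaging.camera_info("top");im=cv2.imread("pics/top0.png")
g=im.max(2);
roi=np.zeros_like(g);roi[145:225,280:428]=1
ax=[]
# white index plates: warm light colour vs bluish base plate
m=((im[...,2].astype(int)-im[...,0]>=-2)&(g>110)&(roi>0)).astype(np.uint8)
m=cv2.morphologyEx(m,cv2.MORPH_CLOSE,np.ones((5,5)));m=cv2.morphologyEx(m,cv2.MORPH_OPEN,np.ones((7,7)))
for c in cv2.findContours(m,0,2)[0]:
    if cv2.contourArea(c)<800: continue
    h=cv2.convexHull(c);w=ray(h.reshape(-1,2),.076,i);(cx,cy),r=cv2.minEnclosingCircle(w.astype(np.float32));ax.append((cx,cy));print("disc",cx,cy,r,cv2.contourArea(c))
for n,p in dict(vialA=(345,215),vialB=(370,218)).items(): print(n,ray(p,.04,i))
for n,p in dict(bottlecap=(491,202)).items(): print(n,ray(p,.19,i))
print("corners",ray([(290,149),(419,155),(423,222),(288,217)],.01,i))
# dark tab pixels
for (cx,cy) in ax:
    R,_=cv2.Rodrigues(np.linalg.inv(i["world_from_camera"])[:3,:3]);t=np.linalg.inv(i["world_from_camera"])[:3,3]
    p=cv2.projectPoints(np.array([[cx,cy,.076]]),R,t,i["K"],i["D"])[0][0,0]
    Y,X=np.mgrid[:400,:640];d=np.hypot(X-p[0],Y-p[1])
    n,l,s,c=cv2.connectedComponentsWithStats(((g<70)&(d<20)).astype(np.uint8))
    k=1+s[1:,4].argmax();pts=np.argwhere(l==k)[:,::-1];far=pts[np.argsort(-np.hypot(*(pts-p).T))[:6]]
    w=ray(far,.1,i).mean(0);print("axis px",p,"area",s[k,4],"far px",far.mean(0),"off",w-[cx,cy],"deg",np.degrees(np.arctan2(w[1]-cy,w[0]-cx)))
cv2.imwrite("pics/crop0.png",cv2.resize(im[140:230,275:430],None,fx=5,fy=5,interpolation=2))
E
```

```text
disc 0.562732994556427 -0.2343970239162445 0.11180105060338974 2492.0
disc 0.5847246646881104 0.05223783105611801 0.1022195965051651 2246.5
vialA [[ 0.4778 -0.0555]]
vialB [[ 0.4714 -0.1233]]
bottlecap [[ 0.5082 -0.4028]]
corners [[ 0.6612  0.1012]
 [ 0.6538 -0.2616]
 [ 0.4657 -0.2738]
 [ 0.4701  0.1005]]
axis px [413.6933 183.8242] area 112 far px [396.1667 184.5   ] off [-0.0063  0.0504] deg 97.08245908041532
axis px [305.8042 172.7782] area 98 far px [312.1667 183.6667] off [-0.0318 -0.0183] deg -150.09804369256133
```

View pics/crop0.png

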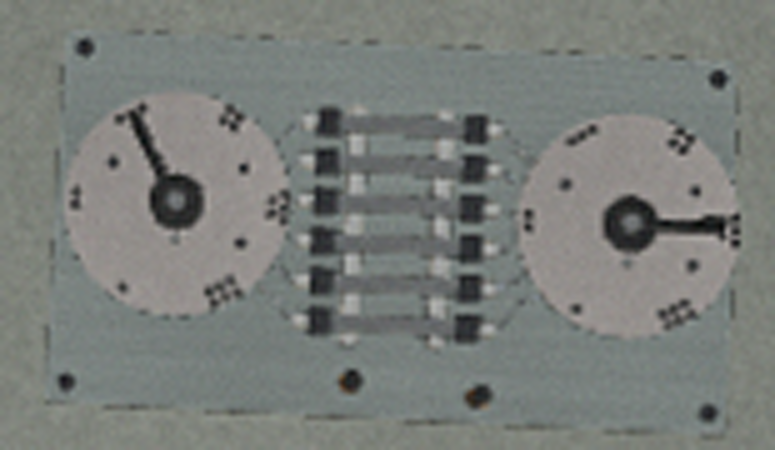

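The crop shows the inlet disc centre at (177,204) with its pointer at the three-dot label. The outlet disc centre is at (630,225) with its pointer at the five-dot label. So the inlet needs one click clockwise and the outlet one click counter-clockwise.

Run:
```python
from h import *
from station import imaging,ctrl
i=imaging.camera_info("top")
c=lambda l:[(x/5+275,y/5+140) for x,y in l]
A=ray(c([(177,204),(630,225)]),.076,i);print("axes",A,"mid",A.mean(0),"dist",np.hypot(*(A[0]-A[1])))
H=ray(c([(85,47),(718,79),(708,412),(66,382)]),.01,i);print("holes mid",H.mean(0))
v=A[0]-A[1];yaw=np.arctan2(-v[0],v[1]);h=H[0]-H[1];h2=H[3]-H[2];print("yaw",yaw,np.arctan2(-h[0],h[1]),np.arctan2(-h2[0],h2[1]))
t=ray(c([(133,117),(725,226)]),.095,i)-A;print("tab dir",np.degrees(np.arctan2(t[:,1],t[:,0])-yaw),np.hypot(*t.T))
print("vials",ray(c([(350,382),(479,397)]),.042,i))
```

```text
axes [[ 0.5636  0.0395]
 [ 0.5587 -0.2006]] mid [ 0.5611 -0.0806] dist 0.24007600504814053
holes mid [ 0.5619 -0.0802]
yaw -0.020521020290072634 -0.02439923551454232 -0.02141292695707394
tab dir [ 30.2514 -90.8842] [0.0489 0.0469]
vials [[ 0.4739 -0.0555]
 [ 0.4675 -0.1253]]
```

Request:
{"name": "apply_moves", "arguments": {
  "deltas": [
    {"dp":[0,0,0],"roll":-0.095,"grip":1},
    {"dp":[0,0,0],"roll":-0.095,"grip":1},
    {"dp":[-0.006,0,0.038],"roll":0,"grip":1},
    {"dp":[-0.006,0,0.038],"roll":0,"grip":1},
    {"dp":[-0.006,0,0.038],"roll":0,"grip":1},
    {"dp":[-0.006,0,0.038],"roll":0,"grip":1},
    {"dp":[-0.006,0,0.038],"roll":0,"grip":1},
    {"dp":[-0.006,0,0.038],"roll":0,"grip":1},
    {"dp":[-0.006,0,0.038],"roll":0,"grip":1},
    {"dp":[-0.006,0,0.038],"roll":0,"grip":1}
  ],
  "newtons": 20
}}

```text
time_s: 1.35
ee_pos: [0.4136, -0.3334, 0.2162]
eef_rot: [-1.571, 0.001, -1.067]
force: [-0.1, -0.2, -0.1]
grip_width: 0.0007
```

Request:
{"name": "apply_moves", "arguments": {
  "deltas": [
    {"dp":[-0.003,0,0.035],"roll":0,"grip":1},
    {"dp":[-0.003,0,0.035],"roll":0,"grip":1},
    {"dp":[-0.003,0,0.035],"roll":0,"grip":1},
    {"dp":[-0.003,0,0.036],"roll":0,"grip":1},
    {"dp":[0,0.02,0],"roll":0,"grip":1},
    {"dp":[0,0.025,0],"roll":0,"grip":1},
    {"dp":[0,0.025,0],"roll":0,"grip":1},
    {"dp":[0,0,0],"roll":0,"grip":1}
  ]
}}

```text
time_s: 2.35
ee_pos: [0.5297, -0.2553, 0.1447]
eef_rot: [-1.573, 0.003, -1.067]
force: [-0.7, 0.2, -0.1]
grip_width: 0.0002
```

Run:
```python
from h import *
from station import imaging
a=imaging.camera("scene");b=imaging.camera("wrist")
cv2.imwrite("pics/s1.png",np.hstack([cv2.resize(a[190:290,210:400],(760,400))[:,:,:],]))
cv2.imwrite("pics/w1.png",b)
```

```text
(no output)
```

View pics/w1.png

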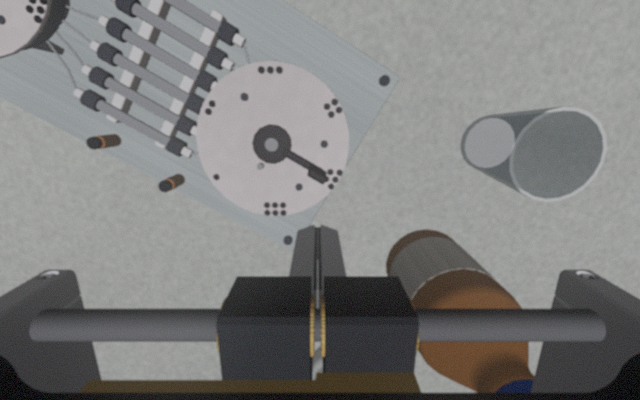

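The wrist view shows the outlet tab at about (315,172). The closed fingertips are at (317,230), behind the tab on the push line, and the bottle clears the gripper. I'll lower and push.

Request:
{"name": "apply_moves", "arguments": {
  "deltas": [
    {"dp":[0,0.02,0],"roll":0,"grip":1},
    {"dp":[0,0.015,0],"roll":0,"grip":1},
    {"dp":[0,0.008,0],"roll":0,"grip":1},
    {"dp":[0,0,0.005],"roll":0,"grip":1},
    {"dp":[0,0,0.005],"roll":0,"grip":1},
    {"dp":[0,0,0.005],"roll":0,"grip":1},
    {"dp":[0,0,0.005],"roll":0,"grip":1},
    {"dp":[0,0,0.005],"roll":0,"grip":1}
  ]
}}

```text
time_s: 3.45
ee_pos: [0.5524, -0.245, 0.1039]
eef_rot: [-1.572, -0.002, -1.067]
force: [-4.1, -10.2, 1.7]
grip_width: 0.0006
```

Request:
{"name": "apply_moves", "arguments": {
  "deltas": [
    {"dp":[0,0,0.004],"roll":0,"grip":1},
    {"dp":[0,0,0.004],"roll":0,"grip":1},
    {"dp":[0,0,0.004],"roll":0,"grip":1},
    {"dp":[0,0,0.003],"roll":0,"grip":1},
    {"dp":[0,0,0],"roll":0,"grip":1}
  ]
}}

```text
time_s: 4.08
ee_pos: [0.5658, -0.236, 0.1034]
eef_rot: [-1.57, 0.0, -1.067]
force: [0.1, 0.0, -0.0]
grip_width: 0.0006
```

Run:
```python
from h import *
from station import imaging,ctrl
cv2.imwrite("pics/w2.png",imaging.camera("wrist"));print(ctrl.get_obs()["ee_pos"])
```

```text
[ 0.5657 -0.2361  0.1034]
```

View pics/w2.png

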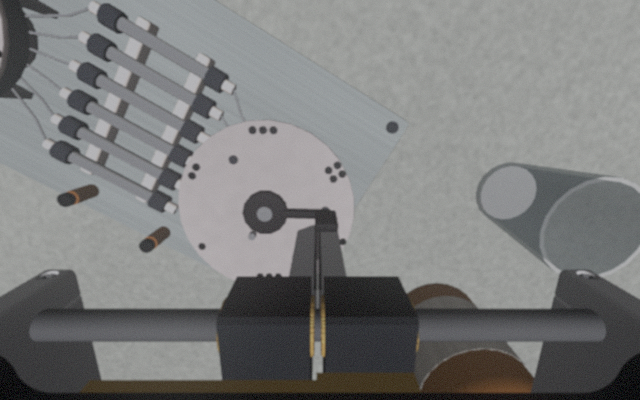

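The outlet tab is now at (325,215), about midway between five and four dots, with the four-dot label at (335,172). A few more mm are needed.

Request:
{"name": "apply_moves", "arguments": {
  "deltas": [
    {"dp":[0,0,0.003],"roll":0,"grip":1},
    {"dp":[0,0,0.003],"roll":0,"grip":1},
    {"dp":[0,0,0],"roll":0,"grip":1},
    {"dp":[0,0,0],"roll":0,"grip":1},
    {"dp":[0,0,-0.015],"roll":0,"grip":1},
    {"dp":[0,0,-0.015],"roll":0,"grip":1},
    {"dp":[0,-0.03,0],"roll":0,"grip":1},
    {"dp":[0,-0.04,0],"roll":0,"grip":1},
    {"dp":[0,0,0],"roll":0,"grip":1}
  ]
}}

```text
time_s: 5.25
ee_pos: [0.5448, -0.2492, 0.1767]
eef_rot: [-1.568, -0.005, -1.068]
force: [0.4, -0.6, -0.4]
grip_width: 0.0007
```

Run:
```python
from h import *
from station import imaging,ctrl
cv2.imwrite("pics/w3.png",imaging.camera("wrist"));print(ctrl.get_obs()["ee_pos"])
```

```text
[ 0.5442 -0.2488  0.1746]
```

View pics/w3.png

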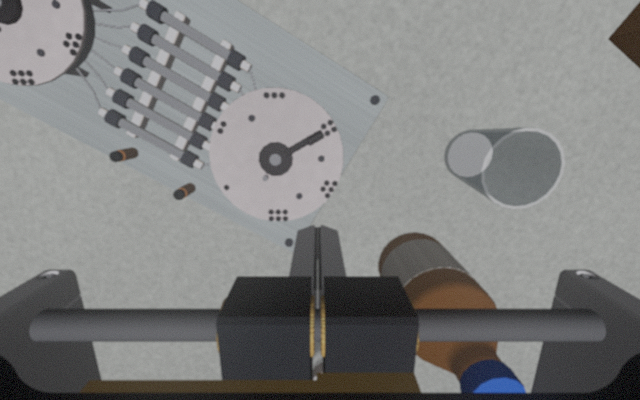

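The outlet pointer now rests at the four-dot label at (328,128), and the vials and bottle are undisturbed. On to the inlet.

Request:
{"name": "apply_moves", "arguments": {
  "deltas": [
    {"dp":[0,0,0],"roll":-0.1745,"grip":1},
    {"dp":[0,0,0],"roll":-0.1745,"grip":1},
    {"dp":[0,0,0],"roll":-0.1745,"grip":1},
    {"dp":[0,0,0],"roll":-0.1745,"grip":1},
    {"dp":[0,0,0],"roll":-0.1745,"grip":1},
    {"dp":[0,0,0],"roll":-0.1745,"grip":1},
    {"dp":[0.006,0,0.037],"roll":0,"grip":1},
    {"dp":[0.006,0,0.037],"roll":0,"grip":1},
    {"dp":[0.006,0,0.037],"roll":0,"grip":1},
    {"dp":[0.006,0,0.037],"roll":0,"grip":1}
  ]
}}

```text
time_s: 6.55
ee_pos: [0.5707, -0.0997, 0.1721]
eef_rot: [-1.57, 0.002, -0.02]
force: [0.1, -0.0, 0.2]
grip_width: 0.0
```

Request:
{"name": "apply_moves", "arguments": {
  "deltas": [
    {"dp":[0.005,0,0.037],"roll":0,"grip":1},
    {"dp":[0.005,0,0.037],"roll":0,"grip":1},
    {"dp":[0.005,0,0.037],"roll":0,"grip":1},
    {"dp":[0.005,0,0.037],"roll":0,"grip":1},
    {"dp":[0.005,0,0.037],"roll":0,"grip":1},
    {"dp":[0,0,0],"roll":0,"grip":1},
    {"dp":[0,0,0],"roll":0,"grip":1}
  ]
}}

```text
time_s: 7.42
ee_pos: [0.5997, 0.083, 0.1726]
eef_rot: [-1.571, 0.001, -0.02]
force: [-0.5, 0.0, 0.5]
grip_width: 0.0007
```

Request:
{"name": "apply_moves", "arguments": {
  "deltas": [
    {"dp":[0,0.025,0],"roll":0,"grip":1},
    {"dp":[0,0.025,0],"roll":0,"grip":1},
    {"dp":[0,0.012,0],"roll":0,"grip":1},
    {"dp":[0,0.007,0],"roll":0,"grip":1},
    {"dp":[0,0,-0.005],"roll":0,"grip":1},
    {"dp":[0,0,-0.005],"roll":0,"grip":1},
    {"dp":[0,0,-0.005],"roll":0,"grip":1},
    {"dp":[0,0,-0.005],"roll":0,"grip":1},
    {"dp":[0,0,-0.004],"roll":0,"grip":1}
  ]
}}

```text
time_s: 8.55
ee_pos: [0.6005, 0.06, 0.1056]
eef_rot: [-1.57, -0.003, -0.02]
force: [1.6, 2.6, 1.1]
grip_width: 0.0004
```

Request:
{"name": "apply_moves", "arguments": {
  "deltas": [
    {"dp":[0,0,-0.004],"roll":0,"grip":1},
    {"dp":[0,0,-0.004],"roll":0,"grip":1},
    {"dp":[0,0,-0.003],"roll":0,"grip":1},
    {"dp":[0,0,-0.003],"roll":0,"grip":1},
    {"dp":[0,0,0],"roll":0,"grip":1}
  ]
}}

```text
time_s: 9.18
ee_pos: [0.5993, 0.0456, 0.1043]
eef_rot: [-1.571, 0.0, -0.02]
force: [-1.0, 0.8, 0.3]
grip_width: 0.0007
```

Run:
```python
from h import *
from station import imaging,ctrl
a=imaging.camera("top");b=imaging.camera("wrist")
cv2.imwrite("pics/t4.png",np.vstack([cv2.resize(a[140:230,275:430],(465,270),interpolation=2),cv2.resize(b,(465,291))]))
```

```text
(no output)
```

View pics/t4.png

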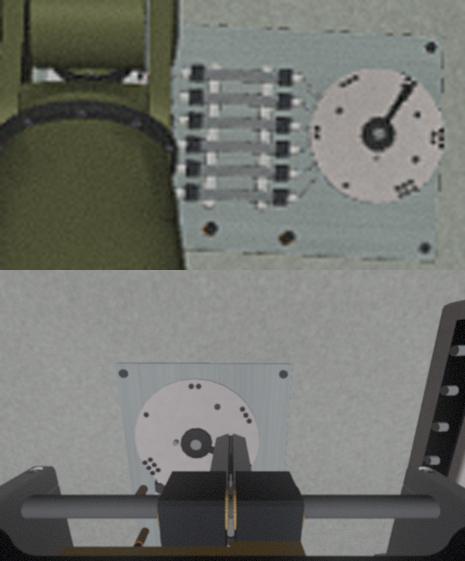

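The outlet rests on the four-dot label in the top view. In the wrist view the inlet bar points right and slightly down, past the midpoint. I'll give it a small extra push, then retreat and check.

Request:
{"name": "apply_moves", "arguments": {
  "deltas": [
    {"dp":[0,0,-0.003],"roll":0,"grip":1},
    {"dp":[0,0,0],"roll":0,"grip":1},
    {"dp":[0,0,0.015],"roll":0,"grip":1},
    {"dp":[0,0,0.015],"roll":0,"grip":1},
    {"dp":[0,-0.03,0],"roll":0,"grip":1},
    {"dp":[0,-0.04,0],"roll":0,"grip":1},
    {"dp":[-0.03,-0.04,0],"roll":0,"grip":1},
    {"dp":[-0.05,0,0],"roll":0,"grip":1},
    {"dp":[-0.05,0,0],"roll":0,"grip":1},
    {"dp":[-0.05,0,0],"roll":0,"grip":1}
  ]
}}

```text
time_s: 10.52
ee_pos: [0.4183, 0.0774, 0.2145]
eef_rot: [-1.571, -0.0, -0.019]
force: [1.0, 0.0, 0.7]
grip_width: 0.0003
```

Request:
{"name": "apply_moves", "arguments": {
  "deltas": [
    {"dp":[0,0,0.05],"roll":0,"grip":1},
    {"dp":[0,0,0.05],"roll":0,"grip":1},
    {"dp":[0,0,0.05],"roll":0,"grip":1},
    {"dp":[0,0,0.05],"roll":0,"grip":1},
    {"dp":[0,0,0],"roll":0,"grip":1},
    {"dp":[0,0,0],"roll":0,"grip":1}
  ]
}}

```text
time_s: 11.28
ee_pos: [0.4236, 0.2766, 0.2143]
eef_rot: [-1.571, 0.0, -0.019]
force: [-0.1, 0.0, 0.2]
grip_width: 0.0004
```

Run:
```python
from h import *
from station import imaging,ctrl
a=imaging.camera("top");cv2.imwrite("pics/t5f.png",a)
cv2.imwrite("pics/t5.png",cv2.resize(a[140:230,275:430],None,fx=5,fy=5,interpolation=2))
```

```text
(no output)
```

View pics/t5.png

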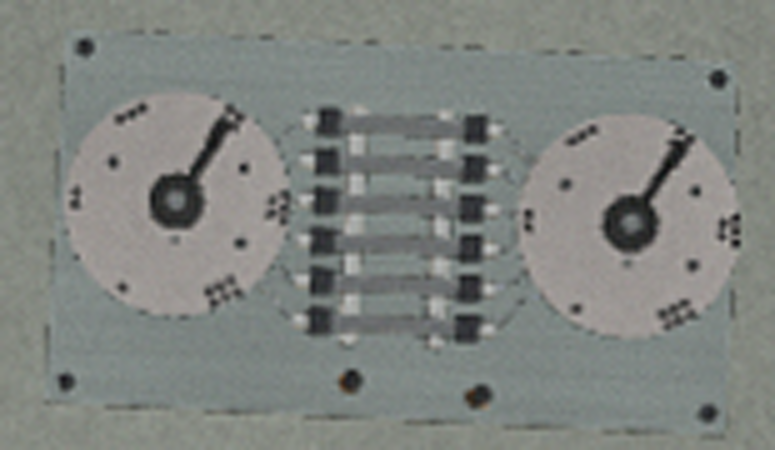

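Both pointers lie on their four-dot labels, with tips at about (229,118) and (683,144), and the vials have not moved. One numeric check, then hand in.

Run:
```python
from h import *
from station import imaging,ctrl
i=imaging.camera_info("top")
c=lambda l:[(x/5+275,y/5+140) for x,y in l]
t=ray(c([(229,118),(683,144)]),.095,i)-ray(c([(177,204),(630,225)]),.076,i)
d=np.degrees(np.arctan2(t[:,1],t[:,0])+.0215);print("deg (want -30)",d,"joint",np.radians(150-d))
diff=cv2.absdiff(cv2.imread("pics/t5f.png"),cv2.imread("pics/top0.png")).max(2)
for n,(x,y,w,h) in dict(vials=(335,205,45,22),wrench=(185,230,30,65),beaker=(448,132,42,36),box=(145,125,50,100),bottle=(450,182,52,45),jar=(445,252,35,30)).items(): print(n,(diff[y:y+h,x:x+w]>40).sum())
if np.all(abs(d+30)<6): ctrl.hand_in();print("handed in")
```

```text
deg (want -30) [-30.0989 -29.6044] joint [3.1433 3.1347]
vials 0
wrench 1867
beaker 0
box 1147
bottle 0
jar 0
the job is handed in; nothing more can be done
handed in
```

I turned both valves to four dots and handed the job in. With the closed fingers beside each tab, I pushed the outlet one click counter-clockwise (five to four) and the inlet one click clockwise (three to four). Neither tab was taken between the fingers.

- **Pointers:** the last top view, with the arm clear of both valves, put the inlet at about 3.143 rad and the outlet at about 3.135 rad. Both are within the 3.04 to 3.24 range.
- **Bystanders:** comparing the top view before and after showed no change at the vials, beaker, bottle or jar. The wrench and column box regions did differ. I think that is the arm, parked on that side at about 0.21 m height, blocking the view, but I didn't take another picture to confirm it. I never lowered the arm near either of them.
- **Time and force:** the job took about 11 s of the 64 s allowed. The highest force I saw in the move reports was about 11 N.

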